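Clamp the ceramic signal cabin on the viaduct

ROBOT

A 6-joint arm with a two-finger parallel gripper is mounted at the origin on the work surface. World frame = base frame: x ahead of the robot, y to its left, z up, the work surface at z = 0. Lengths are in mm, angles in rad, forces in N, time in s.
With the tool pointing down it reaches from about 350 to 875 mm from the base axis. Payload 4.2 kg.
Tool frame: the origin (TCP) lies between the finger pads; the fingertips stand 19 mm ahead of it and the grasp point (between the pads) is the TCP (env.tips_ahead is the distance from the TCP to the fingertips, in mm); z points along the fingers, y is the line along which they close (so a half turn about z gives the same grasp; the last joint's range is limited). The gripper opens to 87 mm and grips with 3 to 60 N. Pads are 19 mm wide; open, the fingers measure 117 mm over their backs; the gripper's body (75 mm by 190 mm) begins 51 mm behind the grasp point.
Start: joints at [-1.048, 0.385, 0.008, 0, -1.194, -0.259], TCP at [162.986, -603.353, 241.55] pointing down, gripper open.
Joint ranges: [-3.14, 3.14], [-1.21, 2.06], [-1.07, 1.41], [-3.16, 2.05], [-2.99, -0.16], [-3.1, 3.1]. Speed limits (rad/s): [2.79, 2.79, 3.14, 3.14, 3.14, 3.14].

INTERFACE

Orientations are given as a unit quaternion [w, x, y, z].
In Python, from station import env gives the robot as it stands.
- The arm moves only by the tool servo_tool, never from a script. Its arguments are lists of equal length, an entry for each row: "gripper": the opening, from 0 (shut) to 1 (fully open); "slide": the shift along the tool's x, y, z in m, a list of three; "turn": the turn about the tool's z in degrees. A call has 1 to 12 rows; each row is the pose to reach, as a shift and turn from the pose commanded when the call began, along the tool's axes at that moment; what a row does not reach only later rows make up. A row lasts 1/12 s, in which the tool goes at most 41.7 mm and 7.16 degrees, less where a joint would pass 70% of its speed; a pose out of reach is approached as far as the arm can. A call with a gripper value outside its range is refused whole. The fingers move at their own pace and stop on an object; "newtons" is the grip in N (left out, the last holds). Time passes only in rows, so rows that repeat a pose let the fingers close. It gives the time, the measured TCP pose, the force, the opening and the grip force at its end, in the units of the state.
- env.get_state(): the state, without advancing time (a new reading comes with each control period).
- env.capture(name): name is "side" or "top"; returns the picture (420x560x3 uint8, blue, green, red); there is no depth.
- env.camera_params(name): a dict with "intrinsics" (3x3 intrinsics, pixels), "rvec" (rotation vector, rad) and "tvec" (3), from world to camera coordinates, as OpenCV has them. Camera axes: x right, y down, z forward; pixel columns grow to the right and rows downward; lengths in mm; the calibration is good to about 2 mm. A picture is of the moment at which its call begins. camera_params takes no time and is no camera call.
- env.close_job(): hands the job in; it is judged then, once.
Trained networks look in the newest picture that a camera, given by its name, has taken for a name from the list of things; names that differ only in an ending like _2 or _b are one class to them, and where a whole thing is asked for, a point or a joint stands for the part that bears it (a point fixed in the world has none). Each returns a list of dicts, best first, with "p" (0 to 1); they miss things now and then, are a little off and sometimes report something else, mostly with a low value. They report only what shows in the picture. A call takes as long as a camera call. They do not tell look-alikes from the thing itself.
- env.search_frame(camera, label): "centre" ([column, row] in pixels, amid what is visible of it).
- env.mark_of(camera, label): "centre" ([column, row] in pixels: a listed point, or the origin of a listed thing).
The state is a dict: "t": time; "q": joint angles; "dq": joint speeds; "tau": joint torques, N m; "ee_pos": TCP position; "ee_rot": TCP orientation; "wrist_force": force on the tool from outside, world axes, zero at the start; "ft_torque": the same for the moment, N m; "grip_width": opening from 0.0 (shut) to 1.0 (fully open); "grasp_force": force on a finger pad.
Only numpy, scipy, OpenCV 4.12 (cv2) and the standard library are available. Lean on these libraries where they do the work, as an engineer would, in place of code of your own. Each camera call takes 0.05 s, during which the arm holds its last target. There are 200 camera calls.

TASK

Stand the white ceramic signal cabin upright and centred on the narrow steel deck of the viaduct, between the clamp's pad and the end stop, and let go of it. Then pump the clamp's red trigger, pushing the rod and pad by the trigger alone, until the pad holds the cabin squarely against the end stop and is pushed about half-way in on its spring, no harder, as the ceramic is brittle. Finish still holding the trigger down at that grip, so that I can screw the cabin on from below, and leave the engine and wagons where they stand.

Things in the scene. Friction and masses are not known exactly. Their poses are not given: they have to be found in the camera images.
- viaduct: fixed green viaduct with an orange caulk-style clamp. Origin on the board right under the middle of the cabin's seat; z up; x along the deck, the way the clamp pushes, towards the end stop; y across. Flat steel deck 26 mm wide, top at z = 80 mm, from x = -265 to +55 mm. Clamp head: x = -148 to -104 mm, y = -15 to 15 mm, up to z = 174 mm.
- seat (a point): where the cabin's centre is when seated: on the viaduct's x = 0, y = 0, 105 mm high. The end stop, an upright dark steel plate 40 mm wide and 45 mm high on the deck, has its face 20 mm beyond this point (viaduct's +x).
- cabin_center (a point): centre (half-way up) of the loose white ceramic signal cabin with stepped blue roof: 40 x 40 mm walls 42 mm high, 50 mm high in all, about 0.13 kg; base 25 mm below this point. z up, x and y square to its walls. The four sides are alike; any may face the stop.
- cabin: the same cabin, origin at the centre of its underside
- rod: steel ratchet rod of the clamp, lying along the viaduct's x at 105 mm height, 12 mm thick; it carries the pad. Not to be pushed by hand. The trigger drives it forward. A light brake keeps it in place when the trigger is let up, but holds only 2.5 N: above that the rod goes back with the trigger, so the wanted grip lasts only while the trigger is held down.
- pad: black square rubber jaw pad, 30 x 30 mm, on a sprung plunger at the rod's front end (its face is the point pad_face)
- pad_face (a point): centre of the pad's front face, 105 mm above the board, which moves along the viaduct's x; at the start it is 20 to 42 mm short of where the near side of a seated cabin will be (x = -20 mm)
- rod_travel (a joint): how far the rod has been driven forward, m; 0 to 0.075, starts between 0 and 0.022
- pad_squeeze (a joint): how far the pad is pushed back on its plunger, m: 0 free, 0.012 half-way in (6 N), 0.024 fully in; the spring gives 0.5 N per mm. The plunger's rear 12 mm are red and the front 12 mm white: at half-way in the red has just vanished into the rod.
- trigger: the clamp's trigger, a black lever with a red press plate; origin on its hinge at the viaduct's x = -125 mm, 161 mm high
- trigger_top (a point): centre of the top of the red press plate (40 x 36 mm) at the trigger's end, 75 mm behind the hinge (viaduct's -x), 191 mm high at rest. Press it straight down: 39 mm is the full stroke; a spring lifts it again. It takes 3 N at rest to 7 N at full stroke, and about 0.5 N more for each newton on the rod.
- trigger_angle (a joint): trigger angle, rad: 0 up at rest, 0.5 fully pressed (hard stop). A full stroke drives the rod 14 to 18 mm forward (0.45 mm per mm the plate goes down, after up to 9 mm of lost motion of the plate at its beginning); 2 to 4 pumps are needed. The rod stays put while the trigger comes up.
- engine: black plastic steam engine, 34 x 125 x 58 mm, loose, on the track beyond the viaduct; leave alone. Origin under its centre.
- wagon_a: silver tank wagon, 29 x 85 x 47 mm, loose, on the track; leave alone. Origin under its centre.
- wagon_b: second silver tank wagon, same size, loose, standing on the board; leave alone. Origin under its centre.
There are look-alikes about, which are no part of the job. Leave any orange or turquoise look-alike of the cabin alone.

How it is judged (in metres and radians):
On the way, in this order (a step that is already met when the one before it is completed fails the run):
1. the cabin stands upright on the deck between pad and stop, let go (x of cabin_center in the frame of viaduct between -0.019 and 0.003 m and y of cabin_center in the frame of viaduct between -0.009 and 0.009 m and z of cabin_center in the frame of viaduct between 0.101 and 0.108 m and angle between cabin's own z axis and vertical below 0.1 rad and contact force between each of the arm, the fingers and cabin below 0.1 N), for 0.2 s.
2. the pad, driven by the trigger, touches the cabin (contact force between pad and cabin above 0.4 N and value of joint trigger_angle above 0.03 rad), for 0.05 s.
At the end, for the whole second after the job is handed in: Fingers hold the trigger down (over 1 N), clear of the cabin; the pad presses the cabin with 3 to 9 N (6 to 18 of 24 mm); the cabin is at rest, upright on the deck, square to the stop within 7 degrees, within 3 mm of touching it and 10 mm of the deck's middle line (contact force between pad and cabin between 3 and 9 N and contact force between the fingers and trigger above 1 N and value of joint trigger_angle above 0.03 rad and contact force between each of the fingers, the arm and cabin below 0.1 N and x of cabin_center in the frame of viaduct between -0.003 and 0.003 m and y of cabin_center in the frame of viaduct between -0.01 and 0.01 m and z of cabin_center in the frame of viaduct between 0.101 and 0.108 m and angle between cabin's own z axis and vertical below 0.1 rad and (angle between the x axis of cabin and the x axis of viaduct, either way round below 0.12 rad or angle between the x axis of cabin and the y axis of viaduct, either way round below 0.12 rad) and linear speed of cabin below 0.01 m/s); the arm keeps its last pose, push and grip.
It fails at once if the cabin is crushed: the pad presses it with more than 11.5 N (contact force between pad and cabin above 11.5 N).
It fails at once if the rod or pad is pushed by the robot itself (contact force between any of the arm, the fingers and rod above 2 N).
It fails at once if the engine or a wagon is moved more than 25 mm (distance of any of engine, wagon_a, wagon_b from where it was at the start of the episode above 0.025 m).
It also fails if it takes over 58 s, if anything falls off the work surface, if the arm or the gripper's body presses on something with over 40 N, if the wrist force passes 120 N, or if a joint passes its speed limit or range.

## Working session

There is one attempt and no reset: what is moved stays moved. The work goes in short steps, Python scripts to look and compute and a tool call to move; the robot and the scene stay as the last step left them, time stands still between calls to the robot, and variables do not carry over. Pictures are saved under pics/ and viewed, at most 10 in all, crops included, and the job is handed in when it is done.

Besides the shell and the picture viewer there is one more tool, called after ">>>" in YAML: its name, and indented under it one key for each argument. servo_tool: Moves the arm, as the interface text tells. Its arguments: {"type":"object","properties":{"gripper":{"type":"array"},"slide":{"type":"array"},"turn":{"type":"array"},"newtons":{"type":"number"}},"required":["gripper","slide","turn"]}

```bash
mkdir -p pics; cat > h.py <<'E'
from station import env
import cv2, numpy as np
def P(c):
    p=env.camera_params(c);K=np.array(p["intrinsics"],float);R=cv2.Rodrigues(np.array(p["rvec"],float))[0];t=np.array(p["tvec"],float).reshape(3,1)
    return K@np.hstack([R,t])
def proj(c,X):
    v=P(c)@np.append(X,1);return v[:2]/v[2]
def tri(a,b,ca="side",cb="top"):
    X=cv2.triangulatePoints(P(ca),P(cb),np.array(a,float).reshape(2,1),np.array(b,float).reshape(2,1)).ravel();return X[:3]/X[3]
def atz(c,px,z):
    M=P(c);H=np.c_[M[:,0],M[:,1],M[:,2]*z+M[:,3]];v=np.linalg.solve(H,[px[0],px[1],1]);return v[:2]/v[2]
E
python3 - <<'E'
from h import *
a=env.capture("side");b=env.capture("top")
cv2.imwrite("pics/side.png",a);cv2.imwrite("pics/top.png",b)
for l in ["viaduct","seat","cabin_center","cabin","pad_face","trigger","trigger_top","engine","wagon_a"]:
  for c in("side","top"):
    print(l,c,[(np.round(d["centre"]).tolist(),round(d["p"],2)) for d in env.mark_of(c,l)[:4]])
s=env.get_state();print(s["t"],s["ee_pos"],s["ee_rot"])
E
```

```text
viaduct side [([270.0, 272.0], 0.6), ([265.0, 252.0], 0.22)]
viaduct top [([308.0, 235.0], 0.82)]
seat side []
seat top [([312.0, 232.0], 0.6)]
cabin_center side [([216.0, 201.0], 0.75), ([267.0, 179.0], 0.72), ([239.0, 195.0], 0.58), ([270.0, 197.0], 0.56)]
cabin_center top [([208.0, 293.0], 0.89), ([171.0, 232.0], 0.81), ([213.0, 233.0], 0.57), ([197.0, 261.0], 0.55)]
cabin side [([271.0, 190.0], 0.79), ([217.0, 206.0], 0.72), ([269.0, 210.0], 0.55)]
cabin top [([213.0, 236.0], 0.83), ([209.0, 297.0], 0.64), ([178.0, 235.0], 0.62), ([199.0, 262.0], 0.57)]
pad_face side [([266.0, 253.0], 0.42)]
pad_face top [([335.0, 233.0], 0.58), ([314.0, 229.0], 0.24)]
trigger side [([261.0, 258.0], 0.95)]
trigger top [([368.0, 237.0], 0.95)]
trigger_top side [([250.0, 276.0], 0.58)]
trigger_top top [([406.0, 242.0], 0.76)]
engine side [([392.0, 322.0], 0.58), ([266.0, 253.0], 0.17)]
engine top [([200.0, 267.0], 0.23)]
wagon_a side [([362.0, 226.0], 0.89), ([313.0, 193.0], 0.76)]
wagon_a top [([190.0, 181.0], 0.67)]
1.0 [ 162.96026393 -603.36222945  241.57537704] [-1.38449152e-05 -1.31498741e-01  9.91316337e-01 -1.90780655e-05]
```

```bash
python3 - <<'E'
from h import *
for c in ("side","top"):
  p=env.camera_params(c);R=cv2.Rodrigues(np.array(p["rvec"]))[0];print(c,(-R.T@np.array(p["tvec"]).ravel()).round(),R[2].round(2),np.array(p["intrinsics"])[0,0])
E
```

```text
side [ 529. -667.  712.] [ 0.04  0.79 -0.61] 420.0123344605243
top [ 412.   95. 1358.] [ 0.13 -0.   -0.99] 543.2323484118505
```

View pics/side.png

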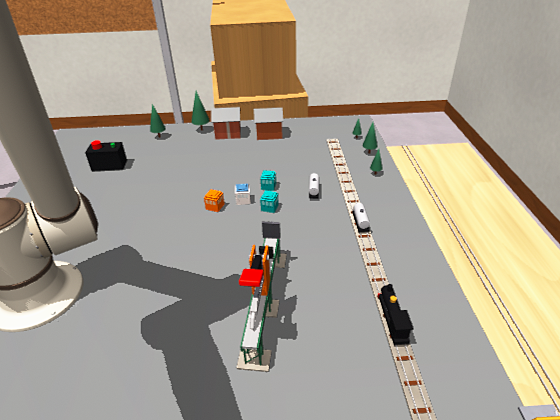

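View pics/top.png

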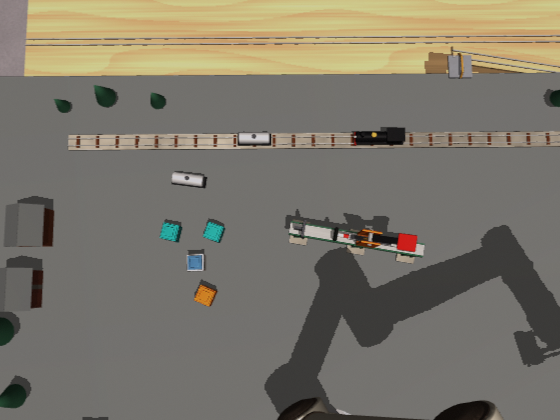

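Side view: end stop at (271,230), clamp at (262,255), red plate at (251,277); deck runs from (272,230) to (253,365). Top view: stop at (297,229), plate at (406,242).
What could be taken for the cabin: orange side (214,201)/top (206,295); teal (268,181)/(171,232) and (269,201)/(214,232); white with blue roof (242,193)/(196,262). By the description I choose the white one and check it in a crop.

```bash
python3 - <<'E'
from h import *
b=env.capture("top");a=env.capture("side")
c1=cv2.resize(b[205:285,170:300],None,fx=6,fy=6,interpolation=cv2.INTER_CUBIC)[:,:]
c1=cv2.resize(b[210:270,280:430],None,fx=5.3,fy=5.3,interpolation=cv2.INTER_CUBIC)
c2=cv2.resize(b[240:285,170:230],None,fx=5.5,fy=5.5,interpolation=cv2.INTER_CUBIC)
c3=cv2.resize(a[175:225,215:275],None,fx=5.5,fy=5.5,interpolation=cv2.INTER_CUBIC)
W=np.zeros((600,800,3),np.uint8);W[:c1.shape[0],:c1.shape[1]]=c1[:,:800];W[325:325+c2.shape[0],:c2.shape[1]]=c2;W[325:325+c3.shape[0],400:400+c3.shape[1]]=c3
cv2.imwrite("pics/crop1.png",W)
for l in ["cabin_center","cabin","seat","pad_face","trigger_top","trigger","viaduct"]:
  A=env.mark_of("side",l);B=env.mark_of("top",l)
  for x in A:
    for y in B:
      X=tri(x["centre"],y["centre"]);e=np.linalg.norm(proj("side",X)-x["centre"])
      if e<6: print(l,np.round(x["centre"]),np.round(y["centre"]),X.round(),round(e,1))
# white cabin roof centroid by top
print("white by z: ",atz("top",(195.5,262),40))
E
```

```text
cabin_center [270. 197.] [171. 234.] [537. 397. -52.] 0.5
cabin_center [270. 197.] [215. 229.] [540. 270.  40.] 0.8
cabin_center [267. 177.] [171. 234.] [531. 379.  34.] 1.1
cabin_center [267. 177.] [215. 229.] [534. 261. 111.] 0.2
cabin_center [215. 200.] [205. 295.] [383. 295.  22.] 0.6
cabin_center [242. 191.] [198. 262.] [461. 312.  36.] 0.0
cabin_center [242. 191.] [409. 243.] [ 486. -133.  343.] 3.9
cabin [271. 188.] [177. 234.] [536. 370.   1.] 2.5
cabin [271. 188.] [213. 233.] [534. 271.  69.] 3.1
cabin [268. 211.] [177. 234.] [537. 389. -97.] 1.7
cabin [268. 211.] [213. 233.] [534. 281. -15.] 1.1
cabin [215. 206.] [211. 298.] [378. 284.   8.] 2.1
cabin [269. 238.] [177. 234.] [ 544.  417. -236.] 4.2
cabin [269. 238.] [213. 233.] [ 540.  297. -131.] 3.5
pad_face [266. 253.] [334. 234.] [522. -15. 100.] 0.1
trigger_top [251. 277.] [407. 241.] [ 496. -164.  187.] 0.3
trigger_top [242. 200.] [407. 241.] [ 488. -133.  326.] 1.7
trigger [260. 256.] [369. 236.] [510. -87. 159.] 0.3
viaduct [272. 270.] [312. 234.] [530.  33.   0.] 0.4
viaduct [262. 258.] [312. 234.] [520.  34.  39.] 4.5
white by z:  [460.89101489 316.552257  ]
```

View pics/crop1.png

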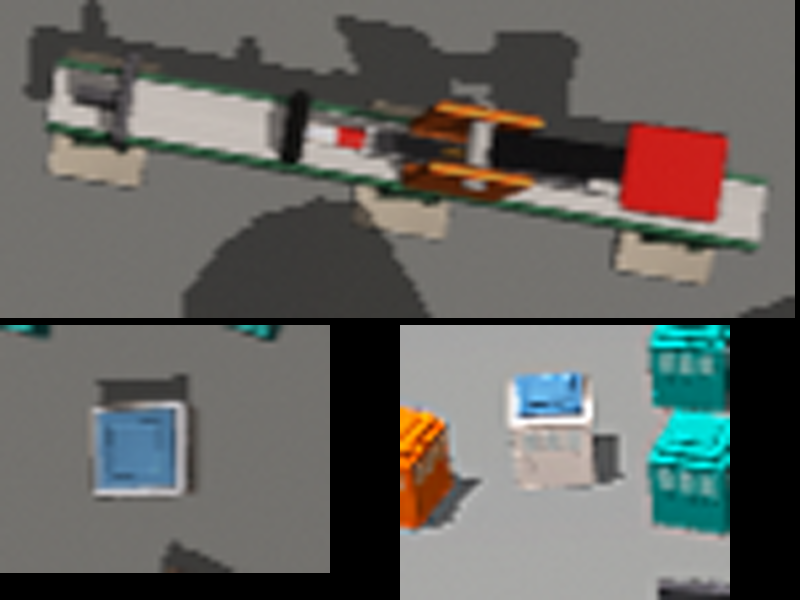

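Crop: top — stop at crop (122,105), black pad at (293,127) with red/white plunger visible, red plate at (675,172); lower pair confirms that the thing at top (195,262)/side (242,193) is white with a blue roof. Now the poses.

```bash
python3 - <<'E'
from h import *
b=cv2.imread("pics/top.png");h=cv2.cvtColor(b,cv2.COLOR_BGR2HSV)
# viaduct axis from deck ends (z=80)
L=atz("top",(280+49/5.3,210+99/5.3),80);R=atz("top",(280+764/5.3,210+210/5.3),80)
d=L-R;print("deck",L,R,np.linalg.norm(d),np.degrees(np.arctan2(d[1],d[0])))
u=d/np.linalg.norm(d);print("origin from deck",(L+R)/2+u*105)
m=cv2.inRange(h,(0,180,120),(8,255,255));m[:,:395]=0;ys,xs=np.nonzero(m);T=atz("top",(xs.mean(),ys.mean()),191);print("plate",T,"origin",T+u*200)
m=(b.min(2)>150).astype(np.uint8)|((h[...,0]>95)&(h[...,0]<120)&(h[...,1]>80)&(h[...,2]>100)).astype(np.uint8)
m[:240]=0;m[285:]=0;m[:,:170]=0;m[:,230:]=0
p=np.argwhere(m)[:,::-1].astype(np.float32);r=cv2.minAreaRect(p);bx=np.array([atz("top",q,43) for q in cv2.boxPoints(r)])
e=bx[1]-bx[0];print("cabin",len(p),r,bx.mean(0),np.linalg.norm(e),np.linalg.norm(bx[2]-bx[1]),np.degrees(np.arctan2(e[1],e[0]))%90)
print("stop face px",proj("top",np.r_[(L+R)/2+u*125,125]),"t",env.get_state()["t"])
s=tri((242,193),(195.6,262.5));print(s)
E
```

```text
deck [535.98672131  89.43157387] [ 483.85912206 -227.38211394] 321.0735108787401 80.65643719687304
origin from deck [526.97010164  34.63164892]
plate [ 494.58469522 -162.13825017] origin [527.0555142   35.20826212]
cabin 227 ((195.0, 262.0), (16.0, 16.0), 0.0) [460.82579308 317.254045  ] 38.46038830769328 38.64938058742934 0.8550263526485349
stop face px [304.72464405 229.16438696] t 1.8
[460.20823087 318.88894404  24.50977254]
```

>>> servo_tool:
  gripper: [0.7,0.7,0.7,0.7,0.7,0.7,0.7,0.7,0.7,0.7,0.7,0.7]
  slide:
    - [-0.389,0.416,-0.048]
    - [-0.389,0.416,-0.048]
    - [-0.389,0.416,-0.048]
    - [-0.389,0.416,-0.048]
    - [-0.389,0.416,-0.048]
    - [-0.389,0.416,-0.048]
    - [-0.389,0.416,-0.048]
    - [-0.389,0.416,-0.048]
    - [-0.389,0.416,-0.048]
    - [-0.389,0.416,-0.048]
    - [-0.389,0.416,-0.048]
    - [-0.389,0.416,-0.048]
  turn: [-75.8,-75.8,-75.8,-75.8,-75.8,-75.8,-75.8,-75.8,-75.8,-75.8,-75.8,-75.8]
  newtons: 15

```text
t: 2.8
ee_pos: [397.0, -161.3, 284.3]
ee_rot: [-0.001, 0.714, -0.7, 0.001]
wrist_force: [1.2, -1.2, 0.6]
grip_width: 0.702
grasp_force: 0.0
```

```bash
cat >> h.py <<'E'
from scipy.spatial.transform import Rotation as Ro
def go(target,yaw=None):
    s=env.get_state();q=s["ee_rot"];M=Ro.from_quat([q[1],q[2],q[3],q[0]]).as_matrix()
    y=np.degrees(np.arctan2(M[1,1],M[0,1]))%360
    print("t",round(s["t"],2),"pos",np.round(s["ee_pos"],1),"yaw",round(y,1),"F",np.round(s["wrist_force"],1),"w",round(s["grip_width"],3),"g",round(s["grasp_force"],1),"tau" )
    print("slide",np.round(M.T@(np.array(target)-s["ee_pos"])/1000,4),"turn",None if yaw is None else round(y-yaw,1))
V=np.array([527,35.]);U=np.array([np.cos(np.radians(80.6)),np.sin(np.radians(80.6))]);N=np.array([-U[1],U[0]])
def via(x,y,z): return np.r_[V+U*x+N*y,z]
E
python3 -c "
from h import *
go([460.5,317,130],180.9)"
```

```text
t 2.8 pos [ 397.  -161.3  284.3] yaw 181.1 F [ 1.2 -1.2  0.6] w 0.702 g 0.0 tau
slide [-0.4771 -0.0722  0.1543] turn 0.2
```

>>> servo_tool:
  gripper: [0.7,0.7,0.7,0.7,0.7,0.7,0.7,0.7,0.7,0.7,0.7,0.7]
  slide:
    - [-0.477,-0.072,0.03]
    - [-0.477,-0.072,0.03]
    - [-0.477,-0.072,0.03]
    - [-0.477,-0.072,0.03]
    - [-0.477,-0.072,0.03]
    - [-0.477,-0.072,0.03]
    - [-0.477,-0.072,0.03]
    - [-0.477,-0.072,0.03]
    - [-0.477,-0.072,0.03]
    - [-0.477,-0.072,0.03]
    - [-0.477,-0.072,0.154]
    - [-0.477,-0.072,0.154]
  turn: [0,0,0,0,0,0,0,0,0,0,0,0]

```text
t: 3.8
ee_pos: [458.3, 290.4, 184.7]
ee_rot: [-0.003, 0.713, -0.701, -0.0]
wrist_force: [0.7, 0.7, -1.4]
grip_width: 0.7
grasp_force: 0.0
```

```bash
python3 -c "
from h import *
b=env.capture('top');a=env.capture('side')
W=np.hstack([cv2.resize(b[200:300,160:260],(400,400)),cv2.resize(a[140:230,190:280],(400,400))]);cv2.imwrite('pics/c2.png',W)
go([460.5,317,28],180.9)"
```

```text
t 3.9 pos [454.5 286.9 177.2] yaw 181.0 F [-0.8 -1.1 -0.6] w 0.697 g 0.0 tau
slide [-0.0312 -0.008   0.1489] turn 0.1
```

View pics/c2.png

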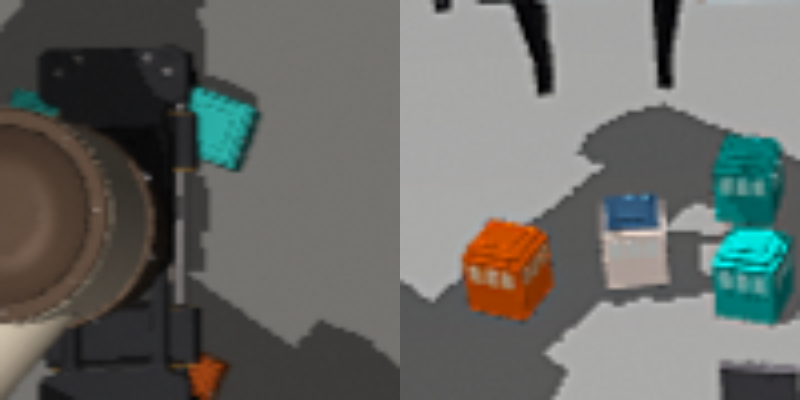

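The gripper hangs above the cabins in the side crop: fingers at crop (543,90) and (663,85), white cabin at (633,245) between orange (508,270) and teal (755,275). I correct above it before descending.

>>> servo_tool:
  gripper: [0.7,0.7,0.7,0.7,0.7]
  slide:
    - [-0.031,-0.008,0.03]
    - [-0.031,-0.008,0.06]
    - [-0.031,-0.008,0.06]
    - [-0.031,-0.008,0.06]
    - [-0.031,-0.008,0.06]
  turn: [0,0,0,0,0]

```text
t: 4.32
ee_pos: [465.8, 318.1, 126.0]
ee_rot: [-0.001, 0.713, -0.701, 0.0]
wrist_force: [-0.3, -0.1, 0.4]
grip_width: 0.699
grasp_force: 0.0
```

```bash
python3 -c "
from h import *
go([460.5,317,28],180.9)"
```

```text
t 4.32 pos [465.8 318.1 126. ] yaw 180.9 F [-0.3 -0.1  0.4] w 0.699 g 0.0 tau
slide [0.0012 0.0056 0.098 ] turn 0.0
```

>>> servo_tool:
  gripper: [0.7,0.7,0.7,0.7,0.7,0.7]
  slide:
    - [0.001,0.006,0.02]
    - [0.001,0.006,0.05]
    - [0.001,0.006,0.08]
    - [0.001,0.006,0.098]
    - [0.001,0.006,0.098]
    - [0.001,0.006,0.098]
  turn: [0,0,0,0,0,0]

```text
t: 4.82
ee_pos: [459.8, 317.3, 27.5]
ee_rot: [-0.001, 0.713, -0.701, 0.0]
wrist_force: [0.4, 0.3, -0.3]
grip_width: 0.7
grasp_force: 0.0
```

>>> servo_tool:
  gripper: [0.3,0.3,0.3,0.3,0.3,0.3,0.3,0.3]
  slide:
    - [0,0,0]
    - [0,0,0]
    - [0,0,0]
    - [0,0,0]
    - [0,0,0]
    - [0,0,0]
    - [0,0,0]
    - [0,0,0]
  turn: [0,0,0,0,0,0,0,0]
  newtons: 15

```text
t: 5.48
ee_pos: [459.3, 317.5, 27.0]
ee_rot: [-0.001, 0.713, -0.701, 0.0]
wrist_force: [0.1, -0.6, 6.2]
grip_width: 0.458
grasp_force: 15.0
```

>>> servo_tool:
  gripper: [0.3,0.3,0.3,0.3,0.3,0.3,0.3,0.3]
  slide:
    - [0,0,-0.02]
    - [0,0,-0.055]
    - [0,0,-0.09]
    - [0,0,-0.13]
    - [0,0,-0.16]
    - [0,0,-0.16]
    - [0,0,-0.16]
    - [0,0,-0.16]
  turn: [0,0,0,0,0,0,0,0]

```text
t: 6.15
ee_pos: [457.9, 316.3, 184.6]
ee_rot: [0.001, 0.713, -0.702, -0.0]
wrist_force: [-0.1, 0.2, -0.4]
grip_width: 0.457
grasp_force: 15.0
```

```bash
python3 -c "
from h import *
a=env.capture('side');cv2.imwrite('pics/c3.png',cv2.resize(a[100:280,190:330],None,fx=3,fy=3))
go(via(-6,0,150),170.6)"
```

```text
t 6.2 pos [457.8 316.1 183.9] yaw 180.9 F [-0.7  0.3 -1. ] w 0.456 g 15.0 tau
slide [ 0.2879 -0.0639  0.0344] turn 10.3
```

View pics/c3.png

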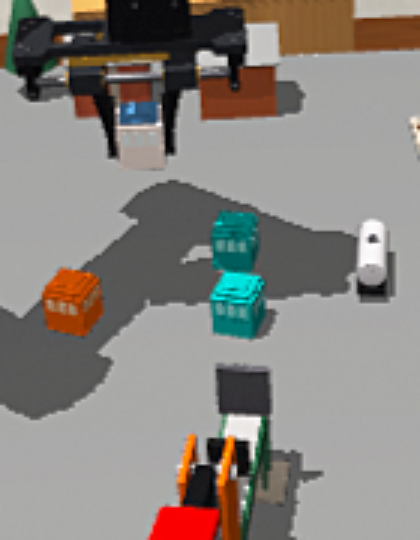

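The cabin is held upright between the fingers (crop (141,140)); the stop stands at crop (243,388).

>>> servo_tool:
  gripper: [0.3,0.3,0.3,0.3,0.3,0.3,0.3,0.3,0.3,0.3,0.3,0.3]
  slide:
    - [0.03,-0.006,0]
    - [0.065,-0.014,0]
    - [0.1,-0.022,0]
    - [0.135,-0.03,0]
    - [0.17,-0.038,0]
    - [0.2,-0.044,0]
    - [0.23,-0.051,0]
    - [0.26,-0.058,0]
    - [0.288,-0.064,0]
    - [0.288,-0.064,0]
    - [0.288,-0.064,0]
    - [0.288,-0.064,0]
  turn: [2,4,6,8,10.3,10.3,10.3,10.3,10.3,10.3,10.3,10.3]

```text
t: 7.2
ee_pos: [526.6, 29.8, 184.2]
ee_rot: [-0.001, -0.647, 0.763, 0.001]
wrist_force: [0.0, -0.1, -1.2]
grip_width: 0.46
grasp_force: 15.0
```

```bash
python3 -c "
from h import *
a=env.capture('side');b=env.capture('top')
A=env.mark_of('side','cabin_center');B=env.mark_of('side','seat')
print([(np.round(d['centre'],1),round(d['p'],2)) for d in A],B)
go(via(-6,0,109),170.6)
print('tcp-2 px',proj('side',env.get_state()['ee_pos']-[0,0,2]))
W=np.hstack([cv2.resize(a[170:270,220:320],(400,400)),cv2.resize(b[190:270,270:350],(400,400))]);cv2.imwrite('pics/c4.png',W)"
```

```text
[(array([265.6, 208.2]), 0.97), (array([266.9, 178.1]), 0.65), (array([216.3, 203.5]), 0.61), (array([393.1, 319.8]), 0.5), (array([268.9, 201.1]), 0.43)] [{'centre': [270.3, 237.5], 'p': 0.97}, {'centre': [264.6, 216.4], 'p': 0.53}]
t 7.4 pos [527.1  30.9 185.4] yaw 170.7 F [ 0.1  0.1 -0.2] w 0.457 g 15.0 tau
slide [0.002  0.0007 0.0764] turn 0.1
tcp-2 px [266.19899382 208.20682045]
```

View pics/c4.png

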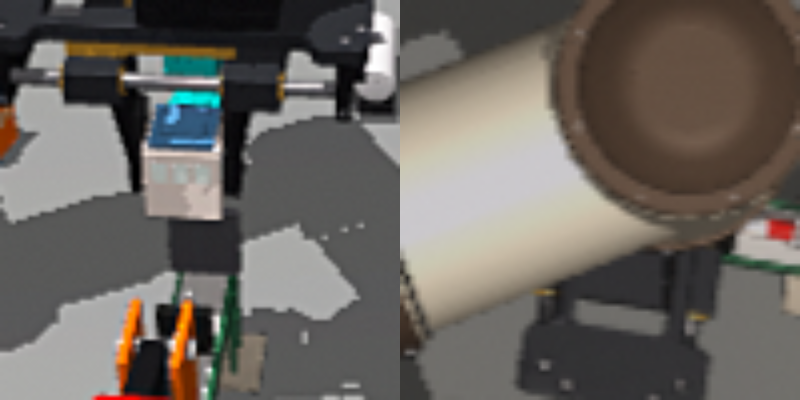

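The side view shows the cabin above the deck in front of the stop (crop (205,240)). I check the seat's projection before lowering.

```bash
python3 -c "
from h import *
print(proj('side',via(0,0,105)),proj('side',via(0,5,105)),proj('side',via(20,0,102.5)),proj('side',via(0,0,0)))
go(via(-6,0,109),170.6)"
```

```text
[267.7111966  235.40552261] [265.4628608  235.29383862] [268.90370725 230.41422904] [269.65370759 269.13666597]
t 7.4 pos [527.1  30.9 185.4] yaw 170.7 F [ 0.1  0.1 -0.2] w 0.457 g 15.0 tau
slide [0.002  0.0007 0.0764] turn 0.1
```

>>> servo_tool:
  gripper: [0.3,0.3,0.3,0.3,0.3,0.3,0.3,0.3]
  slide:
    - [0.002,-0.002,0.01]
    - [0.002,-0.002,0.025]
    - [0.002,-0.002,0.04]
    - [0.002,-0.002,0.055]
    - [0.002,-0.002,0.068]
    - [0.002,-0.002,0.074]
    - [0.002,-0.002,0.074]
    - [0.002,-0.002,0.074]
  turn: [0,0,0,0,0,0,0,0]

```text
t: 8.07
ee_pos: [529.1, 27.9, 111.6]
ee_rot: [-0.0, -0.647, 0.762, -0.0]
wrist_force: [0.7, -0.7, -0.5]
grip_width: 0.461
grasp_force: 15.0
```

>>> servo_tool:
  gripper: [0.3,0.3,0.3,0.3]
  slide:
    - [0,0,0.001]
    - [0,0,0.002]
    - [0,0,0.003]
    - [0,0,0.003]
  turn: [0,0,0,0]

```text
t: 8.4
ee_pos: [529.1, 27.7, 109.0]
ee_rot: [0.0, -0.647, 0.763, -0.0]
wrist_force: [-0.2, 0.1, -1.0]
grip_width: 0.459
grasp_force: 15.0
```

```bash
python3 -c "
from h import *
a=env.capture('side');b=env.capture('top')
V[:]=[529.5,35]
go(via(-6,0,107),170.6)
for c in ('side','top'):
  print([(np.round(d['centre'],1),round(d['p'],2)) for d in env.mark_of(c,'cabin_center')])
print(proj('side',via(-6,0,105)))
W=np.hstack([cv2.resize(a[200:280,230:310],(400,400)),cv2.resize(b[200:280,280:360],(400,400))]);cv2.imwrite('pics/c5.png',W)"
```

```text
t 8.5 pos [529.1  27.7 109. ] yaw 170.6 F [ 0.7  0.  -0.6] w 0.456 g 15.0 tau
slide [-0.0013  0.0008  0.002 ] turn 0.0
[(array([268. , 236.9]), 0.96), (array([214.5, 201.1]), 0.81)]
[(array([206.8, 294.4]), 0.91), (array([214.1, 229.5]), 0.66), (array([172.1, 231.1]), 0.53)]
[268.49894919 237.13087076]
```

View pics/c5.png

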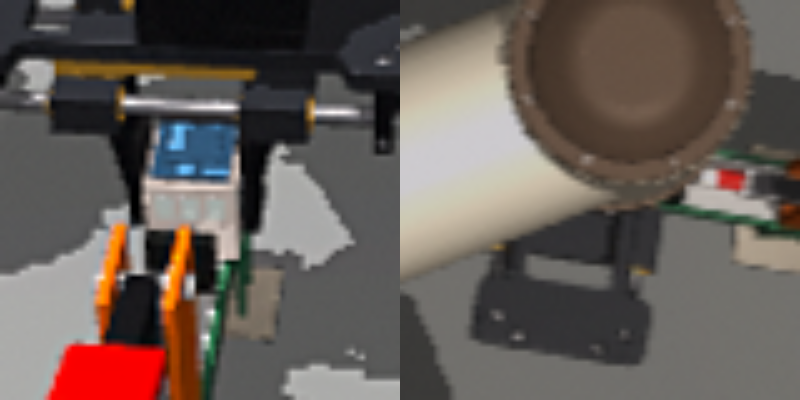

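The cabin (side crop 143–240, centre 192) lines up with the pad (centre about 181, expected 183 by the perspective) and hangs just above the deck. Lower to contact.

>>> servo_tool:
  gripper: [0.3,0.3,0.3,0.3,0.3]
  slide:
    - [0,0.0005,0.0005]
    - [0,0.0005,0.001]
    - [0,0.0005,0.0015]
    - [0,0.0005,0.002]
    - [0,0.0005,0.002]
  turn: [0,0,0,0,0]

```text
t: 9.02
ee_pos: [528.5, 27.8, 107.0]
ee_rot: [-0.0, -0.647, 0.763, -0.0]
wrist_force: [-1.4, -0.7, 1.5]
grip_width: 0.461
grasp_force: 15.0
```

>>> servo_tool:
  gripper: [0.3,0.3,0.3,0.3]
  slide:
    - [0,0,0.0005]
    - [0,0,0.001]
    - [0,0,0.001]
    - [0,0,0.001]
  turn: [0,0,0,0]

```text
t: 9.35
ee_pos: [528.5, 27.8, 107.0]
ee_rot: [0.0, -0.647, 0.762, -0.0]
wrist_force: [-3.5, 0.2, 8.0]
grip_width: 0.456
grasp_force: 15.0
```

>>> servo_tool:
  gripper: [0.5,0.6,0.75,0.75,0.75,0.75,0.75]
  slide:
    - [0,0,-0.001]
    - [0,0,-0.001]
    - [0,0,-0.001]
    - [0,0,-0.001]
    - [0,0,-0.001]
    - [0,0,-0.001]
    - [0,0,-0.001]
  turn: [0,0,0,0,0,0,0]

```text
t: 9.93
ee_pos: [528.5, 27.8, 106.6]
ee_rot: [-0.0, -0.647, 0.763, 0.0]
wrist_force: [0.3, -1.1, -0.0]
grip_width: 0.739
grasp_force: 0.0
```

>>> servo_tool:
  gripper: [0.75,0.75,0.75,0.75,0.5,0.2,0,0]
  slide:
    - [0,0,-0.01]
    - [0,0,-0.035]
    - [0,0,-0.075]
    - [0,0,-0.11]
    - [0,0,-0.14]
    - [0,0,-0.14]
    - [0,0,-0.14]
    - [0,0,-0.14]
  turn: [0,0,0,0,0,0,0,0]

```text
t: 10.6
ee_pos: [527.9, 27.7, 246.7]
ee_rot: [0.0, -0.647, 0.763, 0.0]
wrist_force: [-0.3, -0.3, -0.8]
grip_width: 0.532
grasp_force: 0.0
```

```bash
python3 -c "
from h import *
a=env.capture('side')
for l in ('cabin_center','seat','trigger_top','pad_face'): print(l,[(np.round(d['centre'],1),round(d['p'],2)) for d in env.mark_of('side',l)][:3])
V[:]=[529.5,35]
print(proj('side',via(-6,0,105)),proj('side',via(-200,0,191)))
go(via(-200,0,222),170.6)
cv2.imwrite('pics/c6.png',cv2.resize(a[200:320,220:330],None,fx=5,fy=5))"
```

```text
cabin_center [(array([216.7, 200.5]), 0.94), (array([267.2, 240.2]), 0.72), (array([272.6, 200.5]), 0.58)]
seat [(array([271.5, 235.9]), 0.67)]
trigger_top [(array([251.7, 279.3]), 0.65)]
pad_face [(array([265.2, 250.6]), 0.55)]
[268.49894919 237.13087076] [251.90445326 273.99386953]
t 10.85 pos [528.1  27.6 245.6] yaw 170.6 F [ 0.3 -0.   0.6] w 0.307 g 0.0 tau
slide [ 0.1925 -0.0002  0.0238] turn 0.0
```

View pics/c6.png

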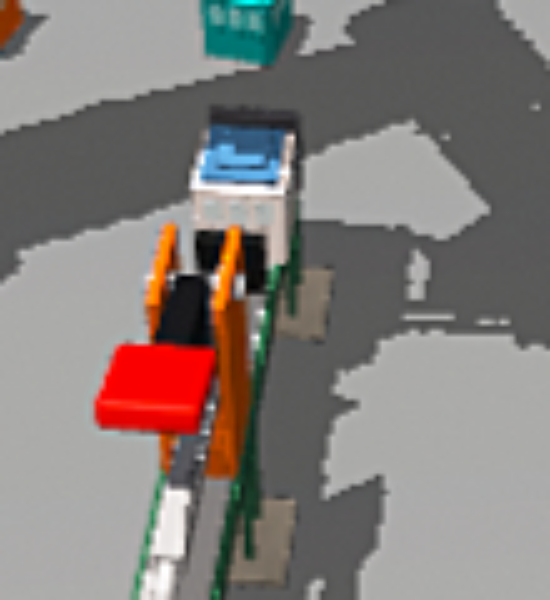

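The cabin stands upright on the deck before the stop (crop (243,200)), pad at (230,262) still short of it, red plate at (157,380). Now over the plate, fingers shut.

>>> servo_tool:
  gripper: [0,0,0,0,0,0,0,0,0,0]
  slide:
    - [0.03,0,0]
    - [0.07,0,0]
    - [0.11,0,0]
    - [0.15,0,0]
    - [0.18,0,0.005]
    - [0.193,0,0.014]
    - [0.193,0,0.024]
    - [0.193,0,0.024]
    - [0.193,0,0.024]
    - [0.193,0,0.024]
  turn: [0,0,0,0,0,0,0,0,0,0]
  newtons: 20

```text
t: 11.68
ee_pos: [497.5, -161.8, 222.8]
ee_rot: [-0.0, -0.647, 0.762, -0.0]
wrist_force: [-0.2, 0.6, 0.7]
grip_width: 0.003
grasp_force: 0.0
```

>>> servo_tool:
  gripper: [0,0,0,0]
  slide:
    - [0,0,0.006]
    - [0,0,0.01]
    - [0,0,0.015]
    - [0,0,0.015]
  turn: [0,0,0,0]

```text
t: 12.02
ee_pos: [497.5, -162.5, 207.7]
ee_rot: [0.0, -0.647, 0.762, -0.001]
wrist_force: [0.1, 0.0, 3.8]
grip_width: 0.003
grasp_force: 1.5
```

>>> servo_tool:
  gripper: [0,0,0,0,0,0,0,0,0,0]
  slide:
    - [0,0,0.004]
    - [0,0,0.008]
    - [0,0,0.013]
    - [0,0,0.018]
    - [0,0,0.023]
    - [0,0,0.027]
    - [0,0,0.031]
    - [0,0,0.034]
    - [0,0,0.034]
    - [0,0,0.034]
  turn: [0,0,0,0,0,0,0,0,0,0]

```text
t: 12.85
ee_pos: [497.7, -163.9, 175.3]
ee_rot: [-0.0, -0.647, 0.762, -0.002]
wrist_force: [-1.8, -4.7, 6.8]
grip_width: 0.007
grasp_force: 3.9
```

```bash
python3 -c "
from h import *
b=env.capture('top')
V[:]=[529.5,35]
go(via(-200,0,209),170.6)
o=cv2.imread('pics/top.png')
W=np.vstack([cv2.resize(i[215:255,280:400],None,fx=6,fy=6,interpolation=cv2.INTER_CUBIC) for i in (o,b)]);cv2.imwrite('pics/c7.png',W)
print(proj('top',via(-20,0,105)),proj('top',via(-60,0,105)))
"
```

```text
t 12.9 pos [ 497.7 -163.9  175.3] yaw 170.7 F [-1.5 -4.3  7.5] w 0.001 g 3.8 tau
slide [-0.0014  0.001  -0.0337] turn 0.1
[321.358032   231.56339901] [338.45836771 234.23407143]
```

View pics/c7.png

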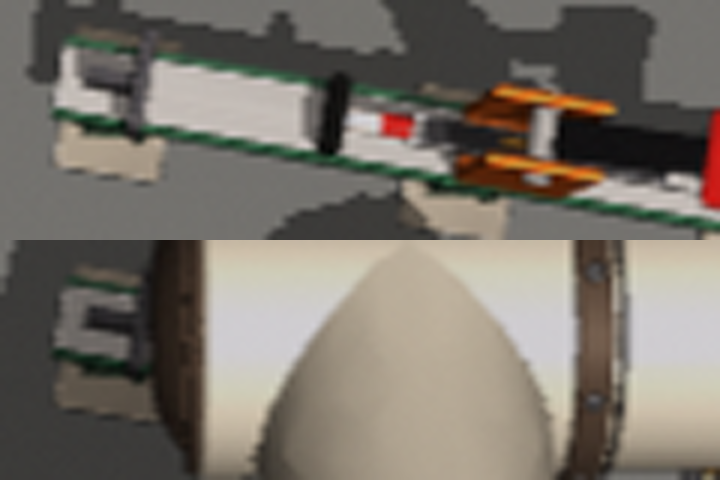

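Upper (start): pad's front edge at crop (322,115), stop face at (147,85), so the gap at the start was about 28 mm; the lower, new picture is covered by the arm. About 40 mm of rod is needed; one more nearly full stroke is safe.

>>> servo_tool:
  gripper: [0,0,0,0,0,0,0]
  slide:
    - [0,0,-0.008]
    - [0,0,-0.016]
    - [0,0,-0.024]
    - [0,0,-0.032]
    - [0,0,-0.037]
    - [0,0,-0.037]
    - [0,0,-0.037]
  turn: [0,0,0,0,0,0,0]

```text
t: 13.48
ee_pos: [497.3, -162.5, 210.9]
ee_rot: [0.0, -0.647, 0.762, -0.0]
wrist_force: [0.8, 0.2, 2.2]
grip_width: 0.007
grasp_force: 1.2
```

>>> servo_tool:
  gripper: [0,0,0,0,0,0,0,0,0,0,0]
  slide:
    - [0,0,0.004]
    - [0,0,0.008]
    - [0,0,0.013]
    - [0,0,0.018]
    - [0,0,0.023]
    - [0,0,0.027]
    - [0,0,0.031]
    - [0,0,0.035]
    - [0,0,0.037]
    - [0,0,0.037]
    - [0,0,0.037]
  turn: [0,0,0,0,0,0,0,0,0,0,0]

```text
t: 14.4
ee_pos: [497.0, -164.1, 174.6]
ee_rot: [-0.001, -0.647, 0.762, -0.001]
wrist_force: [-2.1, -4.4, 10.1]
grip_width: 0.004
grasp_force: 5.2
```

>>> servo_tool:
  gripper: [0]
  slide:
    - [0,0,0]
  turn: [0]

```text
t: 14.48
ee_pos: [497.0, -164.1, 174.6]
ee_rot: [-0.001, -0.647, 0.762, -0.001]
wrist_force: [-1.9, -4.9, 8.5]
grip_width: 0.004
grasp_force: 5.2
```

```bash
python3 -c "
from h import *
f=[]
for i in range(8):
  a=env.capture('side');f.append(env.get_state()['wrist_force'])
print(np.mean(f,0),np.std(f,0))
cv2.imwrite('pics/c8.png',cv2.resize(a[200:320,220:330],None,fx=5,fy=5))"
```

```text
[-1.65103422 -4.19902687  9.2685227 ] [0.51869676 0.74457786 0.3745902 ]
```

View pics/c8.png

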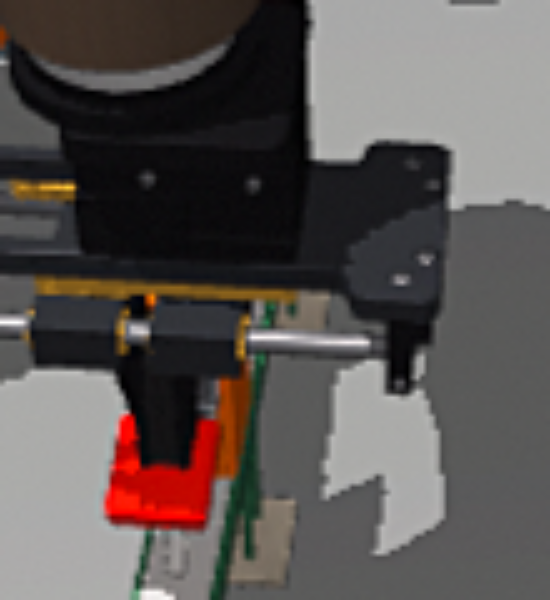

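The picture (the last I may view) shows the fingers in the middle of the plate, at crop (168,465), pressed down; the arm hides the cabin. The force rose about 2 N over the first stroke, so the pad seems to press already. I back off and measure the plunger numerically.

>>> servo_tool:
  gripper: [0,0,0,0,0,0,0,0,0,0,0,0]
  slide:
    - [0,0,-0.01]
    - [0,0,-0.02]
    - [0,0,-0.03]
    - [0,0,-0.045]
    - [0,0,-0.075]
    - [0.03,0,-0.09]
    - [0.07,0,-0.09]
    - [0.11,0,-0.09]
    - [0.15,0,-0.09]
    - [0.19,0,-0.09]
    - [0.22,0,-0.09]
    - [0.22,0,-0.09]
  turn: [0,0,0,0,0,0,0,0,0,0,0,0]

```text
t: 15.88
ee_pos: [459.5, -383.2, 262.0]
ee_rot: [-0.0, -0.645, 0.764, 0.002]
wrist_force: [-0.2, 1.4, 0.0]
grip_width: 0.006
grasp_force: 0.0
```

```bash
python3 -c "
from h import *
b=env.capture('top');a=env.capture('side')
V[:]=[529.5,35]
go(via(-200,0,222),170.6)
o=cv2.imread('pics/top.png')
# profile along the axis at rod height, from both pictures
for n,i in(('old',o),('new',b)):
  print(n)
  for x in range(-100,28,3):
    v=[]
    for y in (-3,-1.5,0,1.5,3):
      v.append(cv2.getRectSubPix(i,(1,1),tuple(map(float,proj('top',via(x,y+2.5,109 if x<-20 else 125)))))[0,0])
    print(x,np.median(v,0).astype(int).tolist(),end=' ')
  print()
cv2.imwrite('pics/t9.png',b)
for c in ('side','top'): print([(np.round(d['centre'],1),round(d['p'],2)) for d in env.mark_of(c,'cabin_center')[:4]], proj(c,via(0,0,105)))
"
```

```text
t 15.98 pos [ 460.2 -379.9  262.3] yaw 170.5 F [ 0.6  0.9 -0. ] w 0.007 g 0.0 tau
slide [-2.205e-01 -2.000e-04  4.080e-02] turn -0.1
old
-100 [34, 33, 36] -97 [44, 43, 45] -94 [56, 55, 58] -91 [55, 53, 56] -88 [74, 74, 77] -85 [123, 126, 141] -82 [91, 95, 178] -79 [43, 49, 199] -76 [44, 49, 198] -73 [42, 47, 197] -70 [143, 146, 202] -67 [199, 201, 205] -64 [197, 199, 205] -61 [196, 196, 200] -58 [146, 145, 149] -55 [41, 42, 44] -52 [18, 19, 20] -49 [28, 30, 31] -46 [82, 84, 88] -43 [101, 104, 109] -40 [147, 151, 159] -37 [182, 188, 195] -34 [183, 189, 195] -31 [183, 188, 195] -28 [182, 188, 196] -25 [182, 187, 195] -22 [182, 188, 195] -19 [183, 189, 195] -16 [183, 189, 196] -13 [182, 188, 195] -10 [182, 188, 195] -7 [182, 188, 195] -4 [182, 188, 196] -1 [182, 188, 196] 2 [183, 188, 195] 5 [183, 188, 196] 8 [183, 189, 196] 11 [183, 189, 196] 14 [183, 188, 196] 17 [177, 182, 190] 20 [129, 131, 136] 23 [83, 80, 84] 26 [60, 59, 62] 
new
-100 [34, 34, 36] -97 [34, 34, 36] -94 [32, 32, 33] -91 [33, 31, 33] -88 [34, 33, 35] -85 [34, 33, 35] -82 [34, 34, 35] -79 [33, 32, 33] -76 [34, 34, 36]
[... 195 characters left out ...]
06] -40 [183, 188, 208] -37 [198, 202, 209] -34 [197, 199, 206] -31 [198, 195, 197] -28 [113, 112, 116] -25 [20, 21, 23] -22 [69, 73, 76] -19 [145, 140, 138] -16 [173, 144, 117] -13 [173, 134, 85] -10 [179, 140, 90] -7 [181, 140, 89] -4 [181, 140, 89] -1 [180, 139, 88] 2 [179, 139, 87] 5 [179, 138, 87] 8 [168, 129, 82] 11 [142, 108, 68] 14 [170, 131, 85] 17 [144, 133, 121] 20 [109, 113, 123] 23 [85, 82, 87] 26 [62, 60, 63] 
[(array([271.3, 197.7]), 0.87), (array([266.7, 236.6]), 0.83), (array([268.1, 178.1]), 0.7)] [268.84449367 235.33931744]
[(array([313.1, 228.2]), 0.8), (array([214.6, 228.9]), 0.69), (array([172.2, 232.8]), 0.59), (array([206.2, 292.3]), 0.58)] [312.81534853 230.22923168]
```

```bash
python3 -c "
from h import *
V[:]=[529.5,35]
xs=np.arange(-100,-15,.25)
for f in('top','t9'):
  i=cv2.imread(f'pics/{f}.png').astype(np.float32);R=[];D=[]
  p=[[cv2.getRectSubPix(i,(1,1),tuple(map(float,proj('top',via(x,y+2.5,109)))))[0,0] for y in(-2,-1,0,1,2)] for x in xs]
  m=np.mean(p,1);r=np.clip((m[:,2]-m[:,1]-5)/150,0,None);k=xs[r>.5]
  print(f,'red len',r.sum()*.25,'half',k.min(),k.max(),'pad dark centre',xs[(m.mean(1)<60)&(xs>k.max())].mean())
"
```

```text
top red len 10.988683 half -81.75 -71.25 pad dark centre -51.375Traceback (most recent call last):
  File "<string>", line 7, in <module>
    p=[[cv2.getRectSubPix(i,(1,1),tuple(map(float,proj('top',via(x,y+2.5,109)))))[0,0] for y in(-2,-1,0,1,2)] for x in xs]
                                                  ~~~~^^^^^^^^^^^^^^^^^^^^^^^^
  File "h.py", line 7, in proj
    v=P(c)@np.append(X,1);return v[:2]/v[2]
      ~^^^
  File "h.py", line 4, in P
    p=env.camera_params(c);K=np.array(p["intrinsics"],float);R=cv2.Rodrigues(np.array(p["rvec"],float))[0];t=np.array(p["tvec"],float).reshape(3,1)
ValueError: time passes only in moves, steps and waits
```

>>> servo_tool:
  gripper: [0,0,0,0,0,0,0,0,0,0,0,0]
  slide:
    - [-0.03,0,0]
    - [-0.07,0,0]
    - [-0.11,0,0]
    - [-0.15,0,0]
    - [-0.19,0,0]
    - [-0.22,0,0.02]
    - [-0.22,0,0.04]
    - [-0.22,0,0.046]
    - [-0.22,0,0.05]
    - [-0.22,0,0.052]
    - [-0.22,0,0.052]
    - [-0.22,0,0.052]
  turn: [0,0,0,0,0,0,0,0,0,0,0,0]

```text
t: 17.08
ee_pos: [497.5, -163.1, 212.7]
ee_rot: [0.001, -0.647, 0.763, -0.001]
wrist_force: [-0.3, 1.7, 1.5]
grip_width: 0.004
grasp_force: 1.0
```

My move overlapped that script, which spoilt it; no harm done. I rerun the script on its own.

```bash
python3 -c "
from h import *
V[:]=[529.5,35]
xs=np.arange(-100,-15,.25)
for f in('top','t9'):
  i=cv2.imread(f'pics/{f}.png').astype(np.float32)
  p=[[cv2.getRectSubPix(i,(1,1),tuple(map(float,proj('top',via(x,y+2.5,109)))))[0,0] for y in(-2,-1,0,1,2)] for x in xs]
  m=np.mean(p,1);r=np.clip((m[:,2]-m[:,1]-5)/150,0,None);k=xs[r>.5]
  print(f,'red len',r.sum()*.25,'half',k.min(),k.max(),'pad dark centre',xs[(m.mean(1)<60)&(xs>k.max())].mean())
go(via(-200,0,187.5))
"
```

```text
top red len 10.988683 half -81.75 -71.25 pad dark centre -51.375Traceback (most recent call last):
  File "<string>", line 7, in <module>
    p=[[cv2.getRectSubPix(i,(1,1),tuple(map(float,proj('top',via(x,y+2.5,109)))))[0,0] for y in(-2,-1,0,1,2)] for x in xs]
                                                  ~~~~^^^^^^^^^^^^^^^^^^^^^^^^
  File "h.py", line 7, in proj
    v=P(c)@np.append(X,1);return v[:2]/v[2]
      ~^^^
  File "h.py", line 4, in P
    p=env.camera_params(c);K=np.array(p["intrinsics"],float);R=cv2.Rodrigues(np.array(p["rvec"],float))[0];t=np.array(p["tvec"],float).reshape(3,1)
ValueError: time passes only in moves, steps and waits
```

```bash
sed -i 's/^def P(c)/from functools import lru_cache\n@lru_cache\ndef P(c)/' h.py; python3 -c "
from h import *
V[:]=[529.5,35]
xs=np.arange(-100,-15,.25)
for f in('top','t9'):
  i=cv2.imread(f'pics/{f}.png').astype(np.float32)
  p=[[cv2.getRectSubPix(i,(1,1),tuple(map(float,proj('top',via(x,y+2.5,109)))))[0,0] for y in(-2,-1,0,1,2)] for x in xs]
  m=np.mean(p,1);r=np.clip((m[:,2]-m[:,1]-5)/150,0,None);k=xs[r>.5]
  print(f,'red len',r.sum()*.25,'half',k.min(),k.max(),'pad dark centre',xs[(m.mean(1)<60)&(xs>k.max())].mean())
go(via(-200,0,187.5))
"
```

```text
top red len 10.988683 half -81.75 -71.25 pad dark centre -51.375
t9 red len 7.843625 half -50.5 -42.75 pad dark centre -24.75
t 17.08 pos [ 497.5 -163.1  212.7] yaw 170.6 F [-0.3  1.7  1.5] w 0.004 g 1.0 tau
slide [-0.0007  0.0008  0.0252] turn None
```

>>> servo_tool:
  gripper: [0,0,0,0,0,0,0,0,0]
  slide:
    - [-0.001,0,0.003]
    - [-0.001,0,0.006]
    - [-0.001,0,0.009]
    - [-0.001,0,0.012]
    - [-0.001,0,0.015]
    - [-0.001,0,0.017]
    - [-0.001,0,0.019]
    - [-0.001,0,0.019]
    - [-0.001,0,0.019]
  turn: [0,0,0,0,0,0,0,0,0]

```text
t: 17.83
ee_pos: [498.0, -163.4, 194.2]
ee_rot: [-0.0, -0.647, 0.763, -0.002]
wrist_force: [-1.2, -5.2, 6.1]
grip_width: 0.005
grasp_force: 3.3
```

```bash
python3 -c "
from h import *
f=[]
for i in range(10):
  a=env.capture('side');f.append(env.get_state()['wrist_force'])
print(np.mean(f,0),np.std(f,0));go([497,-163,190])"
```

```text
[-0.82535806 -4.21331103  6.8558836 ] [0.62529767 0.40400572 0.47571911]
t 18.33 pos [ 498.  -163.4  194.3] yaw 170.6 F [-1.1 -3.4  7.1] w 0.008 g 3.3 tau
slide [-0.0002  0.0011  0.0043] turn None
```

>>> servo_tool:
  gripper: [0,0,0,0]
  slide:
    - [0,0,0.0005]
    - [0,0,0.001]
    - [0,0,0.0015]
    - [0,0,0.0015]
  turn: [0,0,0,0]

```text
t: 18.67
ee_pos: [498.0, -163.6, 193.0]
ee_rot: [-0.0, -0.647, 0.762, -0.002]
wrist_force: [-0.5, -4.9, 7.8]
grip_width: 0.006
grasp_force: 3.7
```

```bash
python3 -c "
from h import *
f=[]
for i in range(10):
  a=env.capture('side');f.append(env.get_state()['wrist_force'])
print(np.mean(f,0),np.std(f,0));go([497,-163,190])"
```

```text
[-1.05494729 -4.95399121  7.39210735] [0.45176461 0.37153425 0.2712434 ]
t 19.17 pos [ 498.  -163.6  193. ] yaw 170.6 F [-0.8 -4.5  7.4] w 0.003 g 3.7 tau
slide [-0.0004  0.0011  0.003 ] turn None
```

Force and geometry disagree on the grip (about 3 N against 6 N). I lift, look at the plunger again, and then find where the pawl takes up by small steps.

>>> servo_tool:
  gripper: [0,0,0,0,0,0,0,0,0,0,0]
  slide:
    - [0,0,-0.01]
    - [0,0,-0.02]
    - [0,0,-0.04]
    - [0,0,-0.07]
    - [0.03,0,-0.07]
    - [0.07,0,-0.07]
    - [0.11,0,-0.07]
    - [0.15,0,-0.07]
    - [0.19,0,-0.07]
    - [0.22,0,-0.07]
    - [0.22,0,-0.07]
  turn: [0,0,0,0,0,0,0,0,0,0,0]

```text
t: 20.08
ee_pos: [459.9, -382.8, 260.3]
ee_rot: [-0.0, -0.645, 0.764, 0.001]
wrist_force: [0.2, -0.4, 0.2]
grip_width: 0.008
grasp_force: 0.0
```

```bash
python3 -c "
from h import *
V[:]=[529.5,35]
b=np.mean([env.capture('top').astype(np.float32) for _ in range(3)],0).astype(np.uint8);cv2.imwrite('pics/t10.png',b)
xs=np.arange(-100,-5,.25)
for f in('top','t9','t10'):
  i=cv2.imread(f'pics/{f}.png').astype(np.float32)
  for yo in (0,2.5):
    p=[[cv2.getRectSubPix(i,(1,1),tuple(map(float,proj('top',via(x,y+yo,109)))))[0,0] for y in(-2,-1,0,1,2)] for x in xs]
    m=np.mean(p,1);d=m[:,2]-m[:,1]; r=np.clip((d-5)/150,0,None);k=xs[r>.5]
    w=(m.min(1)>150)&(xs>k.max()-3)&(xs<k.max()+20)
    print(f,yo,'red len',r.sum()*.25,'half',k.min(),k.max(),'white',xs[w].min(),xs[w].max(),'pad dark',xs[(m.mean(1)<60)&(xs>k.max())].mean())
print([(np.round(d['centre'],1),round(d['p'],2)) for d in env.mark_of('top','cabin_center')[:4]])
go([497.5,-163.1,212.7],170.6)
"
```

```text
top 0 red len 12.180144 half -82.25 -70.75 white -69.5 -58.25 pad dark -51.375
top 2.5 red len 11.1254635 half -81.75 -71.25 white -69.75 -58.25 pad dark -51.375
t9 0 red len 9.420742 half -51.0 -42.5 white -41.5 -29.0 pad dark -24.75
t9 2.5 red len 7.843625 half -50.5 -42.75 white -41.25 -29.25 pad dark -24.75
t10 0 red len 7.514057 half -49.25 -42.5 white -41.5 -29.0 pad dark -24.75
t10 2.5 red len 6.592299 half -49.0 -42.75 white -41.25 -29.25 pad dark -24.75
[(array([312.5, 227.8]), 0.82), (array([171.5, 232.7]), 0.73), (array([215.6, 230.5]), 0.58), (array([206.1, 293.1]), 0.55)]
t 20.28 pos [ 461.2 -377.9  261.1] yaw 170.6 F [-0.1 -0.   0.7] w 0.004 g 0.0 tau
slide [-0.2178 -0.0008  0.0486] turn 0.0
```

Clear now: the pad stands still, red 12 → 9 → 7 mm, so the second stroke ended at 3 mm squeeze and the third fell back to the brake's 5 mm; the geometry (lost motion ≈ 2 mm) holds. From 5 mm, 12 mm needs about 18 mm of plate travel.

>>> servo_tool:
  gripper: [0,0,0,0,0,0,0,0,0,0,0,0]
  slide:
    - [-0.03,0,0]
    - [-0.07,0,0]
    - [-0.11,0,0]
    - [-0.15,0,0]
    - [-0.19,0,0]
    - [-0.219,0,0.02]
    - [-0.219,0,0.04]
    - [-0.219,0,0.046]
    - [-0.219,0,0.049]
    - [-0.219,0,0.049]
    - [-0.219,0,0.049]
    - [-0.219,0,0.049]
  turn: [0,0,0,0,0,0,0,0,0,0,0,0]

```text
t: 21.28
ee_pos: [497.6, -163.4, 213.3]
ee_rot: [0.001, -0.647, 0.763, -0.001]
wrist_force: [0.2, 0.2, 0.6]
grip_width: 0.004
grasp_force: 0.1
```

>>> servo_tool:
  gripper: [0,0,0,0,0,0,0,0,0]
  slide:
    - [0,0,0.003]
    - [0,0,0.006]
    - [0,0,0.009]
    - [0,0,0.012]
    - [0,0,0.015]
    - [0,0,0.017]
    - [0,0,0.019]
    - [0,0,0.019]
    - [0,0,0.019]
  turn: [0,0,0,0,0,0,0,0,0]

```text
t: 22.03
ee_pos: [497.6, -164.0, 194.4]
ee_rot: [-0.0, -0.647, 0.762, -0.002]
wrist_force: [-1.4, -4.2, 6.7]
grip_width: 0.006
grasp_force: 3.2
```

```bash
python3 -c "
from h import *
s=env.get_state();print(s['t'],s['ee_pos'],s['wrist_force']);print(env.close_job())"
```

```text
22.0333 [ 497.62345066 -164.03442127  194.40104459] [-1.39728404 -4.19550024  6.66136125]
the job is handed in; nothing more can be done
None
```

The job is handed in at 22 s: the white cabin stands on the deck, held between pad and end stop, with the fingers still holding the trigger down. The grip is about half-way in (12 mm, 6 N), worked out from trigger travel because the arm hid the plunger. The wrist force suggested a lighter grip, and I had no verdict back.

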